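Eject the red-lidded sample jar from the dry block and stand it on the tray pad

ROBOT

A 6-joint arm with a two-finger parallel gripper is mounted at the origin on the work surface. World frame = base frame: x ahead of the robot, y to its left, z up, the work surface at z = 0. Lengths are in mm, angles in rad, forces in N, time in s.
With the tool pointing down it reaches from about 325 to 775 mm from the base axis. Payload 5.5 kg.
Tool frame: the origin (TCP) lies where the fingers leave the gripper's body, on its centre line; the fingertips stand 73 mm ahead of it and the grasp point (between the pads) lies 54 mm ahead of it; z points along the fingers, y is the direction in which the jaws open and shut (so a half turn about z gives the same grasp; the last joint's range is limited). The gripper opens to 85 mm and grips with 20 to 120 N. Pads are 22 mm wide; open, the fingers measure 114 mm over their backs; the gripper's body (76 mm by 85 mm) begins 54 mm behind the grasp point. The pads swing forward as they close: fully open they stand 13 mm farther back than shut.
Start: joints at [-1.304, 0.091, 1.231, -0, 1.82, -0.057], TCP at [190.903, -568.835, 303.875] pointing down, gripper open.
Joint ranges: [-2.87, 2.87], [-0.86, 2.18], [0.17, 2.46], [-1.51, 4.65], [0.06, 2.69], [-2.65, 2.65]. Speed limits (rad/s): [2.57, 2.57, 3.01, 3.14, 3.14, 3.14].

INTERFACE

Orientations are given as a unit quaternion [x, y, z, w].
In Python, from bench import env, viewer, job, finder gives the robot as it stands. The module is installed in compiled form; this text tells all that it offers.
- The arm moves only by the tool apply_moves, never from a script. Its argument "commands" is a list of rows, each a list of 6 numbers: the shift along the tool's x, y, z in m, then the turn, a rotation vector about the tool's x, y, z in degrees. A call has 1 to 12 rows; each row is the pose to reach, as a shift and turn from the pose commanded when the call began, along the tool's axes at that moment; what a row does not reach only later rows make up. A row lasts 1/8 s, in which the tool goes at most 62.5 mm and 10.7 degrees, less where a joint would pass 70% of its speed; a pose out of reach is approached as far as the arm can. A call with a gripper value outside its range is refused whole. "claw" is the opening, from 0 (shut) to 1 (fully open), set as the call begins (left out, the last holds). The fingers move at their own pace and stop on an object; the grip force is fixed at half the most. Time passes only in rows, so rows that repeat a pose let the fingers close. It gives the time, the measured TCP pose, the force and the opening at its end, in the units of the state.
- env.state(): the state, without advancing time (a new reading comes with each control period).
- viewer.read_camera(name): name is "side" or "top"; returns a dict with "frame" (480x640x3 uint8, blue, green, red), "fov_y" (degrees; the focal length in pixels is half the picture's height over the tangent of half this angle, whatever the lens; pixels are square), "cx", "cy" (the principal point, pixels), "rvec" (rotation vector, rad) and "tvec" (3), from world to camera coordinates, as OpenCV has them. Camera axes: x right, y down, z forward; pixel columns grow to the right and rows downward; lengths in mm; the calibration is good to about 2 mm. A picture is of the moment at which its call begins. There is no depth.
- job.close_job(): hands the job in, once; it reports no verdict.
Trained networks look in the newest picture that a camera, given by its name, has taken for a name from the list of things; names that differ only in an ending like _2 or _b are one class to them, and where a whole thing is asked for, a point or a joint stands for the part that bears it (a point fixed in the world has none). Each returns a list of dicts, best first, with "score" (0 to 1); they miss things now and then, are a little off and sometimes report something else, mostly with a low value. They report only what shows in the picture. A call takes as long as a camera call. They do not tell look-alikes from the thing itself.
- finder.spot_in(label, camera): "centre" ([x, y, z] in mm, in world coordinates, good to about 4 mm: the middle of the surface that is visible of it).
- finder.outline_of(label, camera): "pixels" (480x640 bool, what is visible of it).
- finder.pinpoint(label, camera): "centre" ([x, y, z] in mm, in world coordinates, good to about 4 mm: a listed point, or the origin of a listed thing).
The state is a dict: "clock": time; "q": joint angles; "joint_vel": joint speeds; "effort": joint torques, N m; "position": TCP position; "ee_rot": TCP orientation; "force": force on the tool from outside, world axes, zero at the start; "ft_torque": the same for the moment, N m; "opening": finger opening in mm.
Only numpy, scipy, OpenCV 4.12 (cv2) and the standard library are available. Lean on these libraries where they do the work, as an engineer would, in place of code of your own. Each camera call takes 0.05 s, during which the arm holds its last target.

TASK

The red-lidded sample jar is sunk in the metal dry block under the yellow retaining bar. Swing the bar right open, about a quarter turn, and leave it open; then press the ejector lever in front of the red-lidded jar all the way down so that the jar rises, take it out and set it down gently, upright and let go, in the middle of the green pad in the steel tray. Leave the white-lidded jar seated in its pocket, and the beaker, the blue-capped pot and the brown bottle where they stand.

Things in the scene. Friction and masses are not known exactly. Their poses are not given: they have to be found in the camera images.
- dryblock: The dry block: an aluminium block on a grey foot, 84 mm (its x) by 224 mm (its y), flat top 88 mm above the bench, fixed to the bench. Origin: centre of its underside; its -x side, with the two levers, faces roughly to the robot; its yaw differs by up to 0.3 rad either way. Two round pockets 59 mm wide, centred at its (x, y) = (0, +45 mm) and (0, -45 mm); with the lever up a pocket's lifter plate is 24 mm above the bench, with the lever fully down 62 mm.
- jar_red: Loose sample jar with a red lid: clear body 50 mm in diameter, lid 54 mm in diameter and 18 mm high, 62 mm high in all, 80 to 180 g. Origin: centre of its underside; its z axis is the jar's axis. Seated, its lid lies 2 mm below the block's top and cannot be gripped; fully raised, its lid's top stands 36 mm above the block's top, so the whole lid is free. It is in either one of the two pockets.
- jar_white: The same jar with a white lid, in the other pocket. It must stay seated.
- bar (a joint): Angle of the yellow retaining bar about the upright pivot (positive anticlockwise from above). 0: lies along the block's y over both lids, keeping them down; about 1.55: stop, bar points away along the block's +x. Starts between 0 and 0.25. It turns stiffly (about 1.2 N at the knob) and stays where it is left.
- knob (a point): Top centre of the upright black knob on the bar, 16 mm in diameter, 34 mm high (from 101 to 135 mm above the bench), 100 mm from the pivot. It moves with the bar.
- pivot (a point): The bar's pivot axis, at the block's (0, +100 mm), at the height of the bar's underside, 93 mm above the bench. The bar is 178 mm long from here, 14 mm wide and 8 mm thick.
- lever_left (a joint): Angle of the ejector lever of the pocket at the block's +y: 0 up, 0.6 fully down (stop). It lifts that pocket's jar in proportion, by 38 mm in all; it takes about 8 N at its pad and stays where it is left.
- lever_right (a joint): The same for the lever of the pocket at the block's -y.
- press_left (a point): Middle of the upper face of the left lever's orange press pad, 30 by 30 mm, which sticks out of the block's -x side in front of its pocket, at the block's (-106 mm, +45 mm). About 70 mm above the bench when up, 34 mm when fully down; the lever's pivot lies 62 mm from it, at the block's face, 52 mm above the bench, so it goes nearly straight down.
- press_right (a point): The same for the right lever, at the block's (-106 mm, -45 mm).
- tray: Stainless steel tray, 320 mm (its x) by 130 mm (its y), rim 14 mm high, floor 3 mm thick, fixed. Origin: centre of its underside. In it, in a row along its x about 95 mm apart and in any order, stand the green pad, the beaker and the pot.
- pad: Round green pad, 80 mm in diameter and 3 mm thick, fixed on the tray's floor: its upper face is 6 mm above the bench. Origin: centre of its underside.
- beaker: Loose open glass beaker, 58 mm wide at the rim, 68 mm high, standing in the tray. Origin: centre of its underside.
- pot: Loose pot with a blue cap, 54 mm in diameter, 58 mm high, standing in the tray. Origin: centre of its underside.
- bottle: Loose brown bottle, 60 mm in diameter, 185 mm high, standing on the bench between the block and the tray. Origin: centre of its underside.
There are look-alikes about, which are no part of the job. What is shaped like the jar_red but pink or turquoise is not meant.

How it is judged:
By the outcome, as a careful person would: the job done as asked, in the order asked, and still so for the second after the job is handed in, with the robot touching nothing.
It also fails if it takes over 64 s, if anything falls off the work surface, if the arm or the gripper's body presses on something with over 40 N, if the wrist force passes 120 N, or if a joint passes its speed limit or range.

## Working session

There is one attempt and no reset: what is moved stays moved. The work goes in short steps, Python scripts to look and compute and a tool call to move; the robot and the scene stay as the last step left them, time stands still between calls to the robot, and variables do not carry over. Pictures are saved under pics/ and viewed, and the job is handed in when it is done.

Besides the shell and the picture viewer there is one more tool, called by a JSON object that holds its "op" and its "data", one argument or row to a line. apply_moves: Moves the arm, as the interface text tells. Its arguments: {"type":"object","properties":{"commands":{"type":"array","items":{"type":"array","items":{"type":"number"}}},"claw":{"type":"number"}},"required":["commands"]}

```bash
mkdir -p pics
cat > h.py <<'E'
import numpy as np, cv2
from bench import env, viewer, job, finder
from scipy.spatial.transform import Rotation as R
def snap(n,f):
    c=viewer.read_camera(n); cv2.imwrite('pics/'+f,c['frame']); return c
def proj(c,p):
    f=240/np.tan(np.radians(c['fov_y'])/2); K=np.array([[f,0,c['cx']],[0,f,c['cy']],[0,0,1]])
    return cv2.projectPoints(np.array(p,float).reshape(-1,3),np.array(c['rvec'],float),np.array(c['tvec'],float),K,None)[0].reshape(-1,2)
def ray(c,uv,z):
    f=240/np.tan(np.radians(c['fov_y'])/2); Rm=cv2.Rodrigues(np.array(c['rvec'],float))[0]; t=np.array(c['tvec'],float).ravel()
    d=Rm.T@np.array([(uv[0]-c['cx'])/f,(uv[1]-c['cy'])/f,1]); o=-Rm.T@t
    return o+d*(z-o[2])/d[2]
def totool(p):  # world delta
    s=env.state(); return R.from_quat(s['ee_rot']).inv().apply(p)
E
python3 - <<'E'
from h import *
print(env.state())
for n in('top','side'):
    snap(n,n+'0.png')
    for l in ['dryblock','jar_red','jar_white','knob','pivot','press_left','press_right','tray','pad','beaker','pot','bottle']:
        print(n,l,[(np.round(d['centre'],0).tolist(),round(d['score'],2)) for d in finder.pinpoint(l,n)[:3]])
E
```

```text
{'clock': 0.0, 'q': array([-1.30369629e+00,  9.18702176e-02,  1.23191877e+00,  5.59669890e-05,
        1.81979645e+00, -5.66945330e-02]), 'joint_vel': array([ 0.00101438,  0.00068358,  0.00129223,  0.00174727, -0.00040413,
        0.0016293 ]), 'effort': array([-2.89057079e-04, -4.58729482e+01, -4.18024027e+01, -1.32955088e-04,
        1.15445183e-02,  6.81224080e-06]), 'position': array([ 190.87654773, -568.67543106,  302.72535611]), 'ee_rot': array([ 9.86921637e-01,  1.61197672e-01, -7.76527014e-05, -9.93732907e-04]), 'force': array([ 0.34420032,  0.25082393, -0.29673667]), 'ft_torque': array([ 0.00360315, -0.00017237,  0.02583495]), 'opening': 85.5040782787844}
top dryblock [([538.0, -217.0, -4.0], 0.58)]
top jar_red [([551.0, -264.0, 25.0], 0.95), ([517.0, -415.0, -4.0], 0.9), ([669.0, -257.0, 1.0], 0.76)]
top jar_white [([529.0, -176.0, 31.0], 0.57), ([558.0, 1.0, 2.0], 0.37)]
top knob [([553.0, -214.0, 134.0], 0.91), ([461.0, 231.0, 1.0], 0.66)]
top pivot [([517.0, -121.0, 94.0], 0.61)]
top press_left [([428.0, -198.0, 74.0], 0.66), ([534.0, -176.0, 31.0], 0.65)]
top press_righ
[... 385 characters left out ...]
.0], 0.96)]
side jar_red [([547.0, -267.0, 22.0], 0.87), ([669.0, -253.0, -3.0], 0.81), ([516.0, -412.0, -2.0], 0.74)]
side jar_white [([533.0, -176.0, 26.0], 0.7)]
side knob [([551.0, -210.0, 136.0], 0.77)]
side pivot [([517.0, -119.0, 92.0], 0.57)]
side press_left [([425.0, -198.0, 73.0], 0.88)]
side press_right [([447.0, -288.0, 72.0], 0.97)]
side tray [([559.0, 211.0, 2.0], 0.7), ([553.0, -211.0, 134.0], 0.42)]
side pad [([657.0, 208.0, 1.0], 0.83), ([511.0, -119.0, 89.0], 0.68), ([558.0, 208.0, 4.0], 0.2)]
side beaker [([464.0, 234.0, 5.0], 0.71)]
side pot [([552.0, 211.0, 3.0], 0.48), ([532.0, -173.0, 30.0], 0.33), ([425.0, -202.0, 73.0], 0.23)]
side bottle [([558.0, 1.0, -2.0], 0.74)]
```

View pics/top0.png

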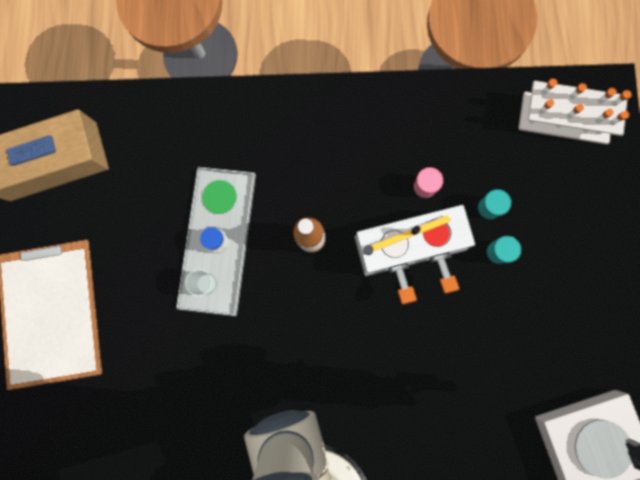

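View pics/side0.png

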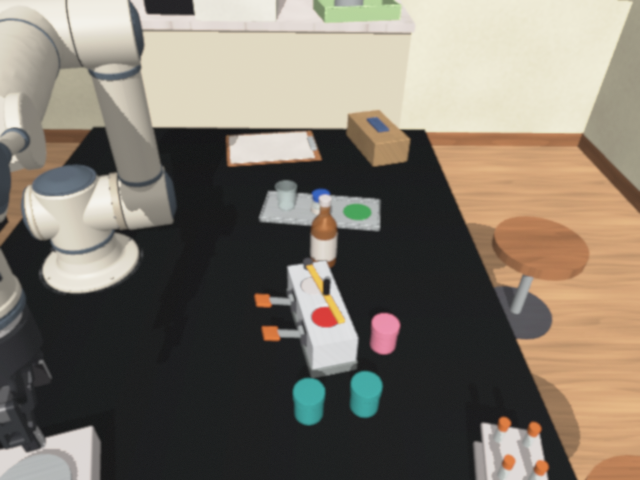

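The red-lidded jar is in the right-hand (-y) pocket: top view (437,233). The white jar is in the left pocket at (396,243), and the bar lies over both with its knob at (416,230). The pad is at the far end of the tray, (219,196). Next I'll fit the block's pose.

```bash
cat >> h.py <<'E'
def go(p,yaw=None):
    """shift/turn in tool axes from measured pose to world TCP p; yaw=tool x angle deg (tool down)"""
    s=env.state(); r=R.from_quat(s['ee_rot']); d=r.inv().apply(np.array(p)-s['position'])/1000
    t=np.zeros(3)
    if yaw is not None:
        tgt=R.from_euler('z',yaw,degrees=True)*R.from_euler('x',180,degrees=True)
        t=np.degrees((r.inv()*tgt).as_rotvec())
    print('shift',np.round(d,4),'turn',np.round(t,2))
E
python3 - <<'E'
from h import *
M=[(0,0),(0,0),(0,100),(0,100),(0,-45),(0,-45),(0,45),(0,45),(-106,45),(-106,45),(-106,-45),(-106,-45)]
W=[(538,-217),(540,-220),(517,-121),(517,-119),(551,-264),(547,-267),(529,-176),(533,-176),(428,-198),(425,-198),(444,-284),(447,-288)]
M=np.array(M,float);W=np.array(W,float)
a=M-M.mean(0);b=W-W.mean(0)
th=np.arctan2((a[:,0]*b[:,1]-a[:,1]*b[:,0]).sum(),(a*b).sum())
Rm=np.array([[np.cos(th),-np.sin(th)],[np.sin(th),np.cos(th)]])
t=W.mean(0)-Rm@M.mean(0)
print('yaw',th,'c',t); print(np.round(W-(M@Rm.T+t),1))
f=lambda *p:np.round(Rm@np.array(p)+t,1)
print('piv',f(0,100),'red',f(0,-45),'press',f(-106,-45))
k=np.array([552,-212])-f(0,100); print('bar',np.arctan2(k[1],k[0])-th+np.pi/2,np.linalg.norm(k), 'kang',np.degrees(np.arctan2(k[1],k[0])))
print('final knob',f(100*np.sin(1.55),100-100*np.cos(1.55)))
go([552,-212,303],111)
for n in('top','side'):
    c=viewer.read_camera(n); print(n,np.round(proj(c,[[*f(0,100),101],[*f(0,-45),86],[*f(-106,-45),70],[552,-212,135],[657,208,6]])))
E
```

```text
yaw 0.21475755661047258 c [ 539.4068352 -219.4205617]
[[-1.4  2.4]
 [ 0.6 -0.6]
 [-1.1  0.7]
 [-1.1  2.7]
 [ 2.  -0.6]
 [-2.  -3.6]
 [-0.8 -0.5]
 [ 3.2 -0.5]
 [ 1.7  0. ]
 [-1.3  0. ]
 [-1.4  2. ]
 [ 1.6 -2. ]]
piv [ 518.1 -121.7] red [ 549.  -263.4] press [ 445.4 -286. ]
bar 0.14437714713510008 96.45361579536558 kang -69.42309719869753
final knob [ 616.2 -102.4]
shift [ 0.4559 -0.2234  0.0009] turn [  0.     0.   -92.45]
top [[369. 248.]
 [437. 233.]
 [449. 284.]
 [416. 228.]
 [220. 195.]]
side [[308. 261.]
 [325. 316.]
 [270. 330.]
 [326. 278.]
 [358. 210.]]
```

{"op": "apply_moves", "data": {
  "commands": [
    [0.05,-0.025,0,0,0,-10],
    [0.1,-0.05,0,0,0,-20],
    [0.15,-0.075,0,0,0,-30],
    [0.2,-0.1,0,0,0,-40],
    [0.25,-0.123,0,0,0,-50],
    [0.3,-0.15,0,0,0,-60],
    [0.35,-0.173,0,0,0,-70],
    [0.4,-0.198,0,0,0,-80],
    [0.455,-0.223,0,0,0,-90],
    [0.457,-0.222,0,0,0,-92],
    [0.457,-0.222,0,0,0,-92],
    [0.457,-0.222,0,0,0,-92]
  ],
  "claw": 0.5
}}

```text
clock: 2.9
position: [552.8, -214.1, 304.1]
ee_rot: [0.571, 0.821, -0.0, 0.0]
force: [0.0, 0.6, -0.6]
opening: 42.6
```

Run:
```python
from h import *
s=env.state();print(s['clock'],s['position'],s['opening'],s['force'],s['q'])
go([552.5,-213.5,180],111)
for n in('top','side'):
    snap(n,n+'1.png')
    for l in ['knob']:
        print(n,l,[(np.round(d['centre'],0).tolist(),round(d['score'],2)) for d in finder.pinpoint(l,n)[:3]])
```

```text
2.9 [ 552.77938422 -214.06087115  304.08667843] 42.55627586299293 [ 0.00476116  0.58860832 -0.55721327] [-4.26680725e-01  7.13761151e-02  1.25110496e+00 -3.87091791e-04
  1.81891750e+00 -7.82661815e-01]
shift [ 7.000e-04 -1.000e-04  1.241e-01] turn [-0.01  0.02 -0.61]
top knob [([519.0, -120.0, 94.0], 0.68), ([555.0, -214.0, 132.0], 0.63)]
side knob [([552.0, -213.0, 136.0], 0.66)]
```

{"op": "apply_moves", "data": {
  "commands": [
    [0,0,0.03,0,0,0],
    [0,0,0.06,0,0,0],
    [0,0,0.09,0,0,0],
    [0,0,0.11,0,0,0],
    [0,0,0.124,0,0,0],
    [0,0,0.124,0,0,0]
  ]
}}

```text
clock: 3.85
position: [553.2, -213.0, 179.1]
ee_rot: [0.57, 0.822, -0.0, -0.001]
force: [-0.0, 0.2, 0.8]
opening: 42.9
```

{"op": "apply_moves", "data": {
  "commands": [
    [0,0,0,0,0,0],
    [0,0,0,0,0,0],
    [0,0,0,0,0,0],
    [0,0,0,0,0,0]
  ],
  "claw": 0.28
}}

```text
clock: 4.35
position: [553.6, -213.0, 180.2]
ee_rot: [0.57, 0.822, 0.0, 0.0]
force: [0.4, -0.5, -1.2]
opening: 23.8
```

Run:
```python
from h import *
s=env.state();print(s['clock'],s['position'],s['opening'],s['force'])
c=snap('side','side2.png'); cv2.imwrite('pics/s2z.png',cv2.resize(c['frame'][180:400,220:440],None,fx=2.7,fy=2.7))
for i in range(1,13):
    t=np.radians(3.5*i); print(np.round([.1*(1-np.cos(t)),.1*np.sin(t)],3),-3.5*i)
```

```text
4.35 [ 553.61095211 -212.96711576  180.2136058 ] 23.83173331024261 [ 0.41406904 -0.54116044 -1.18957183]
[0.    0.006] -3.5
[0.001 0.012] -7.0
[0.002 0.018] -10.5
[0.003 0.024] -14.0
[0.005 0.03 ] -17.5
[0.007 0.036] -21.0
[0.009 0.041] -24.5
[0.012 0.047] -28.0
[0.015 0.052] -31.5
[0.018 0.057] -35.0
[0.022 0.062] -38.5
[0.026 0.067] -42.0
```

View pics/s2z.png

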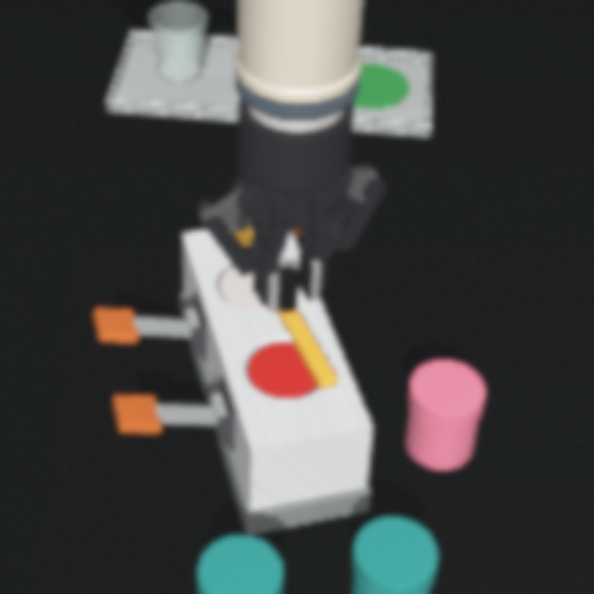

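The knob stands between the fingers at about (290,280) in the zoomed view. Next I'll swing the bar along its arc.

{"op": "apply_moves", "data": {
  "commands": [
    [0,0.006,0,0,0,-3.5],
    [0.001,0.012,0,0,0,-7],
    [0.002,0.018,0,0,0,-10.5],
    [0.003,0.024,0,0,0,-14],
    [0.005,0.03,0,0,0,-17.5],
    [0.007,0.036,0,0,0,-21],
    [0.009,0.041,0,0,0,-24.5],
    [0.012,0.047,0,0,0,-28],
    [0.015,0.052,0,0,0,-31.5],
    [0.018,0.057,0,0,0,-35],
    [0.022,0.062,0,0,0,-38.5],
    [0.026,0.067,0,0,0,-42]
  ]
}}

```text
clock: 5.9
position: [607.0, -165.2, 179.8]
ee_rot: [0.236, 0.972, -0.0, -0.0]
force: [-1.4, -0.2, 0.7]
opening: 23.8
```

Run:
```python
from h import *
s=env.state();print(s['clock'],s['position'],s['opening'],s['force'])
c=snap('side','side3.png'); cv2.imwrite('pics/s3z.png',cv2.resize(c['frame'][180:400,220:440],None,fx=2.7,fy=2.7))
print(np.hypot(*(s['position'][:2]-[518.1,-121.7])))
```

```text
5.9 [ 606.97810712 -165.20215336  179.77109678] 23.758838073913676 [-1.40005765 -0.18135531  0.66314049]
98.95329843916333
```

View pics/s3z.png

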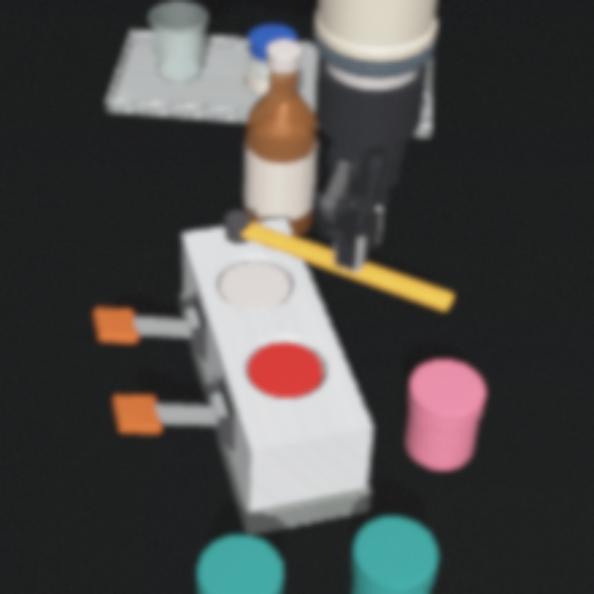

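The bar has come about halfway. I'll continue along the arc.

{"op": "apply_moves", "data": {
  "commands": [
    [0,0.006,0,0,0,-3.5],
    [0.001,0.012,0,0,0,-7],
    [0.002,0.018,0,0,0,-10.5],
    [0.003,0.024,0,0,0,-14],
    [0.005,0.03,0,0,0,-17.5],
    [0.007,0.036,0,0,0,-21],
    [0.009,0.041,0,0,0,-24.5],
    [0.012,0.047,0,0,0,-28],
    [0.015,0.052,0,0,0,-31.5],
    [0.018,0.057,0,0,0,-35],
    [0.021,0.061,0,0,0,-37.5],
    [0.023,0.064,0,0,0,-39.5]
  ]
}}

```text
clock: 7.45
position: [616.1, -97.7, 179.8]
ee_rot: [-0.106, 0.994, -0.0, -0.0]
force: [-0.5, -1.5, -0.5]
opening: 23.6
```

Run:
```python
from h import *
s=env.state();print(s['clock'],s['position'],s['opening'],s['force'],R.from_quat(s['ee_rot']).apply([1,0,0]))
c=snap('side','side4.png'); cv2.imwrite('pics/s4z.png',cv2.resize(c['frame'][180:400,220:440],None,fx=2.7,fy=2.7))
snap('top','top4.png')
for n in('top','side'):print([(np.round(d['centre'],0).tolist(),round(d['score'],2)) for d in finder.pinpoint('knob',n)[:3]])
```

```text
7.45 [616.07786486 -97.674531   179.83042005] 23.590542899867774 [-0.54107046 -1.5065508  -0.53198588] [-9.77731025e-01 -2.09861787e-01  2.71855390e-04]
[([614.0, -101.0, 130.0], 0.54)]
[([613.0, -97.0, 134.0], 0.74)]
```

View pics/s4z.png

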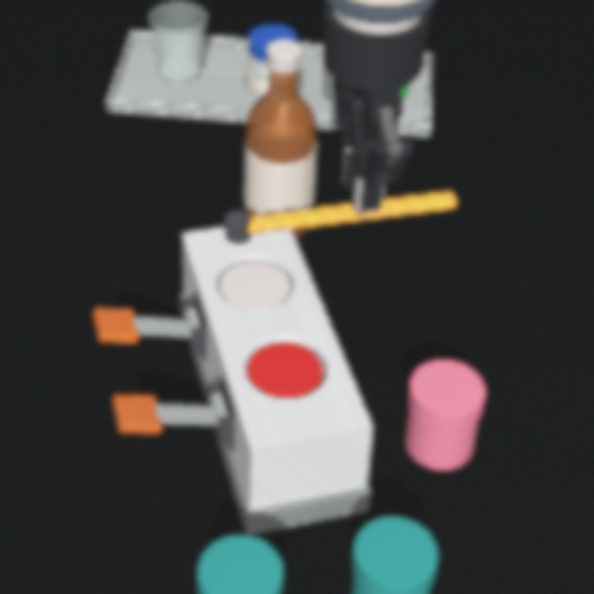

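{"op": "apply_moves", "data": {
  "commands": [
    [0,0.001,0,0,0,0],
    [0,0.002,0,0,0,0],
    [0,0.003,0,0,0,0],
    [0,0.003,0,0,0,0]
  ]
}}

```text
clock: 8.15
position: [615.9, -95.6, 180.0]
ee_rot: [-0.105, 0.995, -0.001, 0.0]
force: [2.5, -4.4, -1.0]
opening: 24.0
```

{"op": "apply_moves", "data": {
  "commands": [
    [0,-0.003,0,0,0,0],
    [0,-0.004,0,0,0,0],
    [0,-0.004,-0.03,0,0,0],
    [0,-0.004,-0.06,0,0,0],
    [0,-0.004,-0.09,0,0,0],
    [0,-0.004,-0.09,0,0,0]
  ]
}}

```text
clock: 8.9
position: [617.1, -98.6, 273.5]
ee_rot: [-0.105, 0.994, -0.001, 0.003]
force: [0.4, 0.1, -0.4]
opening: 23.8
```

Run:
```python
from h import *
s=env.state();print(s['clock'],s['position'],s['q'])
go([445.4,-286,180],180)
```

```text
8.9 [617.11996138 -98.5772518  273.48283507] [-2.12997395e-01  1.50488346e-01  1.22030588e+00  3.94316464e-04
  1.76507805e+00 -1.99440917e+00]
shift [ 0.2076 -0.1472  0.0927] turn [-0.08  0.32 12.07]
```

{"op": "apply_moves", "data": {
  "commands": [
    [0.035,-0.025,0,0,0,3],
    [0.07,-0.05,0,0,0,6],
    [0.105,-0.075,0,0,0,9],
    [0.14,-0.1,0,0,0,12],
    [0.175,-0.125,0.02,0,0,12],
    [0.207,-0.147,0.06,0,0,12],
    [0.207,-0.147,0.09,0,0,12],
    [0.207,-0.147,0.09,0,0,12],
    [0.207,-0.147,0.09,0,0,12]
  ],
  "claw": 0
}}

```text
clock: 10.02
position: [445.1, -285.4, 180.6]
ee_rot: [-0.001, 1.0, -0.0, 0.0]
force: [-0.3, 0.1, -0.1]
opening: -0.0
```

Run:
```python
from h import *
s=env.state();print(s['clock'],s['position'],s['opening'],s['force'])
for n in('top','side'):
    c=snap(n,n+'5.png')
    for l in('knob','press_right'): print(l,[(np.round(d['centre'],0).tolist(),round(d['score'],2)) for d in finder.pinpoint(l,n)[:3]])
    if n=='top': cv2.imwrite('pics/t5z.png',cv2.resize(c['frame'][150:330,180:520],None,fx=2.3,fy=2.3))
    else: cv2.imwrite('pics/s5z.png',cv2.resize(c['frame'][180:400,220:440],None,fx=2.7,fy=2.7))
```

```text
10.025 [ 445.07893696 -285.43637858  180.55820375] -0.023334966359535584 [-0.34487553  0.11840365 -0.06151285]
knob [([615.0, -98.0, 130.0], 0.87)]
press_right [([446.0, -282.0, 68.0], 0.49)]
knob [([614.0, -98.0, 135.0], 0.84)]
press_right [([446.0, -287.0, 71.0], 0.78)]
```

View pics/s5z.png

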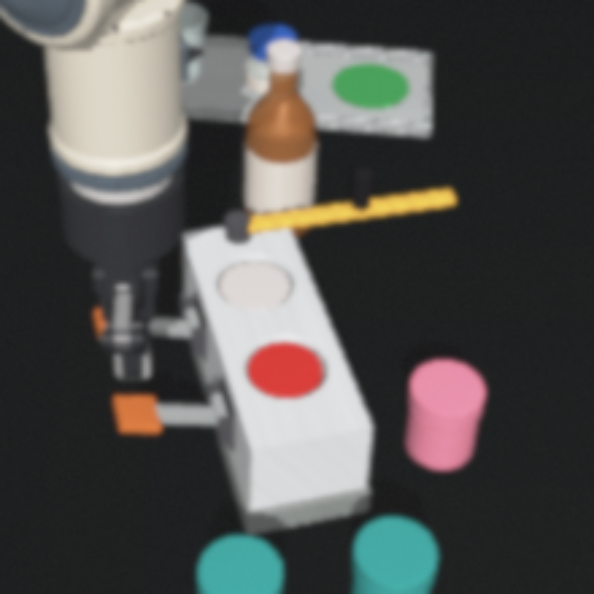

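View pics/t5z.png

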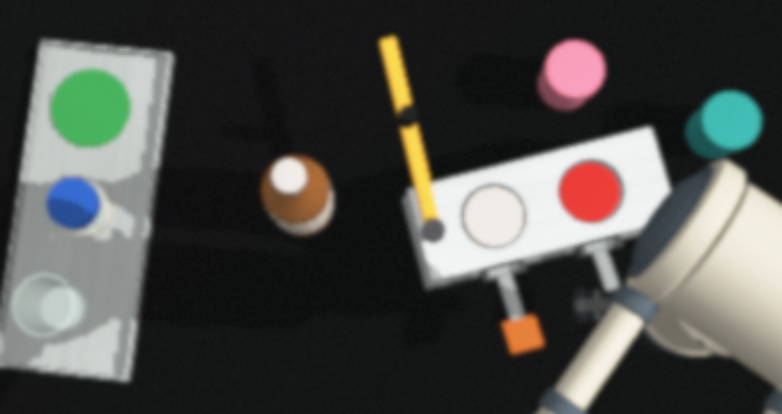

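The bar is fully open: in the top zoom it runs from (432,228) to (388,38). Next I'll press the right lever.

{"op": "apply_moves", "data": {
  "commands": [
    [0,0,0.02,0,0,0],
    [0,0,0.03,0,0,0],
    [0,0,0.036,0,0,0],
    [0,0,0.04,0,0,0],
    [0,0,0.044,0,0,0],
    [0,0,0.048,0,0,0],
    [0,0,0.052,0,0,0],
    [0,0,0.056,0,0,0],
    [0,0,0.06,0,0,0],
    [0,0,0.064,0,0,0],
    [0,0,0.068,0,0,0],
    [0,0,0.071,0,0,0]
  ]
}}

```text
clock: 11.82
position: [445.6, -285.9, 110.4]
ee_rot: [-0.0, 1.0, -0.001, 0.002]
force: [0.1, 2.1, 8.9]
opening: 0.1
```

{"op": "apply_moves", "data": {
  "commands": [
    [0,0,0.001,0,0,0],
    [0,0,0.002,0,0,0],
    [0,0,0.002,0,0,0]
  ]
}}

```text
clock: 12.2
position: [445.9, -285.8, 108.7]
ee_rot: [-0.001, 1.0, -0.001, 0.002]
force: [1.1, 1.6, 8.1]
opening: 0.1
```

Run:
```python
from h import *
s=env.state();print(s['clock'],s['position'],s['opening'],s['force'])
c=snap('side','side6.png')
cv2.imwrite('pics/s6z.png',cv2.resize(c['frame'][180:400,220:440],None,fx=2.7,fy=2.7))
print([(np.round(d['centre'],0).tolist(),round(d['score'],2)) for d in finder.pinpoint('jar_red','side')[:4]])
```

```text
12.2 [ 445.90234263 -285.82186665  108.67383978] 0.13888600477729163 [1.09630891 1.55715022 8.13626449]
[([547.0, -263.0, 57.0], 0.92), ([672.0, -251.0, -3.0], 0.85), ([515.0, -414.0, -1.0], 0.77), ([620.0, -397.0, 2.0], 0.65)]
```

View pics/s6z.png

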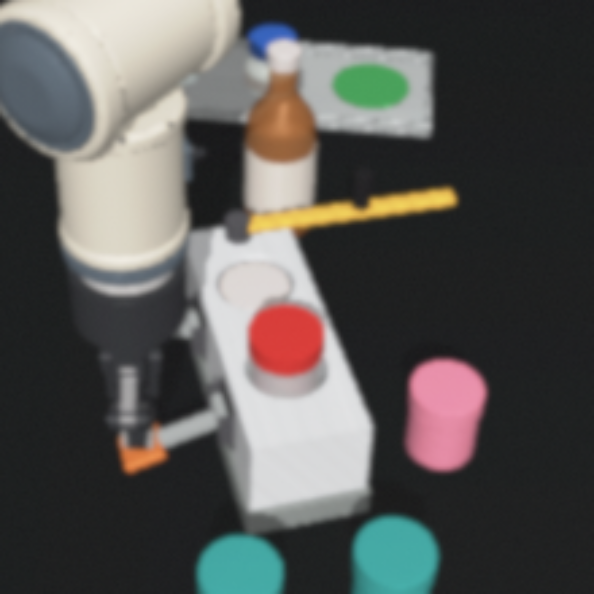

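{"op": "apply_moves", "data": {
  "commands": [
    [0,0,0.001,0,0,0],
    [0,0,0.002,0,0,0],
    [0,0,0.003,0,0,0]
  ]
}}

```text
clock: 12.68
position: [446.2, -285.9, 107.6]
ee_rot: [-0.001, 1.0, -0.001, 0.003]
force: [-2.9, 5.0, 20.2]
opening: -0.1
```

{"op": "apply_moves", "data": {
  "commands": [
    [0,0,-0.02,0,0,0],
    [0,0,-0.06,0,0,0],
    [0,0,-0.1,0,0,0],
    [0,0,-0.14,0,0,0],
    [-0.03,0.006,-0.14,0,0,0],
    [-0.06,0.012,-0.14,0,0,0],
    [-0.09,0.018,-0.14,0,0,0],
    [-0.103,0.022,-0.14,0,0,0],
    [-0.103,0.022,-0.14,0,0,0],
    [-0.103,0.022,-0.14,0,0,0]
  ]
}}

```text
clock: 13.92
position: [547.0, -263.9, 244.0]
ee_rot: [-0.0, 1.0, -0.0, -0.0]
force: [-0.3, -0.7, 0.3]
opening: -0.1
```

{"op": "apply_moves", "data": {
  "commands": [
    [0,0,0,0,0,0],
    [0,0,0,0,0,0],
    [0,0,0,0,0,0],
    [0,0,0,0,0,0],
    [0,0,0,0,0,0]
  ],
  "claw": 1
}}

```text
clock: 14.55
position: [547.6, -263.6, 243.9]
ee_rot: [-0.0, 1.0, 0.0, 0.0]
force: [-0.4, 0.2, -0.2]
opening: 85.4
```

Run:
```python
from h import *
s=env.state();print(s['clock'],s['position'],s['opening'],s['force'])
for n in('side','top'):
    c=snap(n,n+'7.png')
    if n=='side':cv2.imwrite('pics/s7z.png',cv2.resize(c['frame'][180:400,220:440],None,fx=2.7,fy=2.7))
    for l in('jar_red','pad','press_right'):print(l,[(np.round(d['centre'],0).tolist(),round(d['score'],2)) for d in finder.pinpoint(l,n)[:4]])
    # red mask of lid
    hsv=cv2.cvtColor(c['frame'],cv2.COLOR_BGR2HSV); m=((hsv[...,0]<8)|(hsv[...,0]>174))&(hsv[...,1]>170)&(hsv[...,2]>120)
    ys,xs=np.nonzero(m); print(len(xs),xs.mean(),ys.mean(),ray(c,(xs.mean(),ys.mean()),118) )
go([549,-263.4,168],180)
```

```text
14.55 [ 547.64371818 -263.583059    243.89813063] 85.38953937606097 [-0.38654735  0.20617913 -0.20363005]
jar_red [([622.0, -398.0, -0.0], 0.81), ([673.0, -254.0, -4.0], 0.74), ([658.0, 210.0, 4.0], 0.68), ([518.0, -416.0, -4.0], 0.65)]
pad [([656.0, 210.0, 2.0], 0.76)]
press_right [([448.0, -286.0, 38.0], 0.85)]
402 325.46268656716416 306.78855721393035 [ 549.18145505 -271.24965735  118.        ]
jar_red [([670.0, -256.0, -1.0], 0.94), ([517.0, -415.0, -3.0], 0.72), ([549.0, -259.0, 60.0], 0.54)]
pad [([657.0, 210.0, 4.0], 0.94)]
press_right [([449.0, -286.0, 29.0], 0.62)]
126 443.23015873015873 237.05555555555554 [ 535.6399877 -268.4210246  118.       ]
shift [-0.0013  0.0001  0.0758] turn [ 0.   -0.    0.06]
```

View pics/s7z.png

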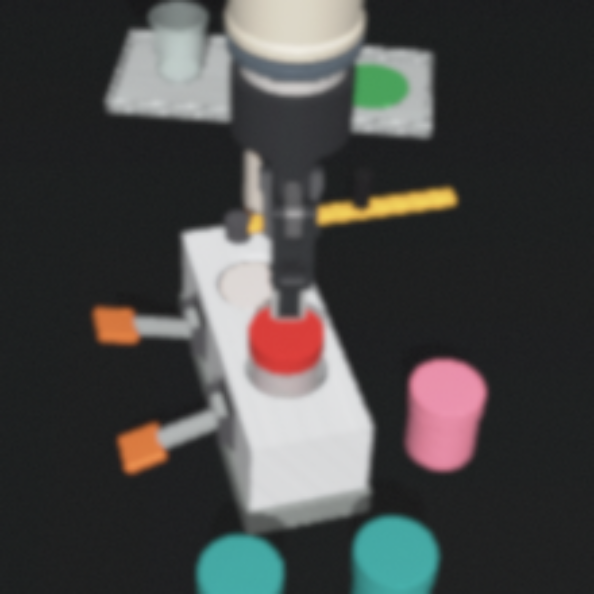

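The lever stays down and the red lid is free. In the zoomed view the lid is at (286,340), with the gripper above it. I'll descend and grip.

{"op": "apply_moves", "data": {
  "commands": [
    [-0.001,0,0.02,0,0,0],
    [-0.001,0,0.04,0,0,0],
    [-0.001,0,0.055,0,0,0],
    [-0.001,0,0.067,0,0,0],
    [-0.001,0,0.077,0,0,0],
    [-0.001,0,0.077,0,0,0]
  ]
}}

```text
clock: 15.7
position: [548.4, -263.4, 165.9]
ee_rot: [-0.0, 1.0, 0.0, -0.001]
force: [0.6, -0.0, 0.1]
opening: 85.1
```

{"op": "apply_moves", "data": {
  "commands": [
    [0,0,0,0,0,0],
    [0,0,0,0,0,0],
    [0,0,0,0,0,0],
    [0,0,0,0,0,0],
    [0,0,0,0,0,0],
    [0,0,0,0,0,0]
  ],
  "claw": 0
}}

```text
clock: 16.45
position: [548.9, -263.7, 167.5]
ee_rot: [-0.0, 1.0, -0.0, 0.001]
force: [0.7, 0.1, 4.1]
opening: 52.3
```

Run:
```python
from h import *
s=env.state();print(s['clock'],s['position'],s['opening'],s['force'])
c=snap('side','side8.png')
cv2.imwrite('pics/s8z.png',cv2.resize(c['frame'][180:400,220:440],None,fx=2.7,fy=2.7))
```

```text
16.45 [ 548.94902995 -263.71304484  167.50190141] 52.29055671078301 [0.72539361 0.13216626 4.07388377]
```

View pics/s8z.png

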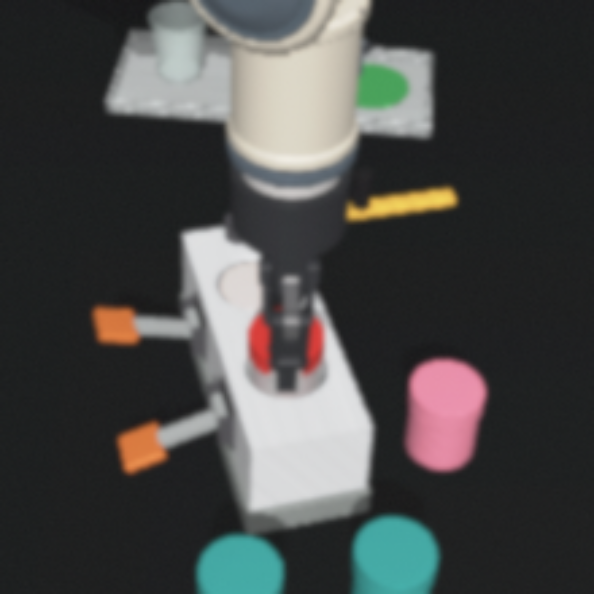

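{"op": "apply_moves", "data": {
  "commands": [
    [0,0,-0.004,0,0,0],
    [0,0,-0.01,0,0,0],
    [0,0,-0.02,0,0,0],
    [0,0,-0.03,0,0,0],
    [0,0,-0.045,0,0,0],
    [0,0,-0.065,0,0,0],
    [0,0,-0.09,0,0,0],
    [0,0,-0.12,0,0,0],
    [0,0,-0.15,0,0,0],
    [0,0,-0.165,0,0,0],
    [0,0,-0.165,0,0,0]
  ]
}}

```text
clock: 17.88
position: [548.9, -263.7, 333.7]
ee_rot: [-0.0, 1.0, -0.001, 0.001]
force: [-0.2, 0.3, -1.7]
opening: 52.2
```

Run:
```python
from h import *
s=env.state();print(s['clock'],s['position'],s['opening'],s['force'])
c=snap('side','side9.png')
cv2.imwrite('pics/s9z.png',cv2.resize(c['frame'][100:400,220:520],None,fx=2,fy=2))
print([(np.round(d['centre'],0).tolist(),round(d['score'],2)) for d in finder.pinpoint('jar_red','side')[:4]])
go([657,209,330],172.5)
```

```text
17.875 [ 548.87971896 -263.67729606  333.73941013] 52.24245491395844 [-0.18627487  0.29153233 -1.70437673]
[([548.0, -269.0, 224.0], 0.96), ([669.0, -251.0, -3.0], 0.95), ([620.0, -397.0, 1.0], 0.9), ([517.0, -412.0, -3.0], 0.84)]
shift [-0.1088  0.4724  0.001 ] turn [ 0.04 -0.08  7.55]
```

View pics/s9z.png

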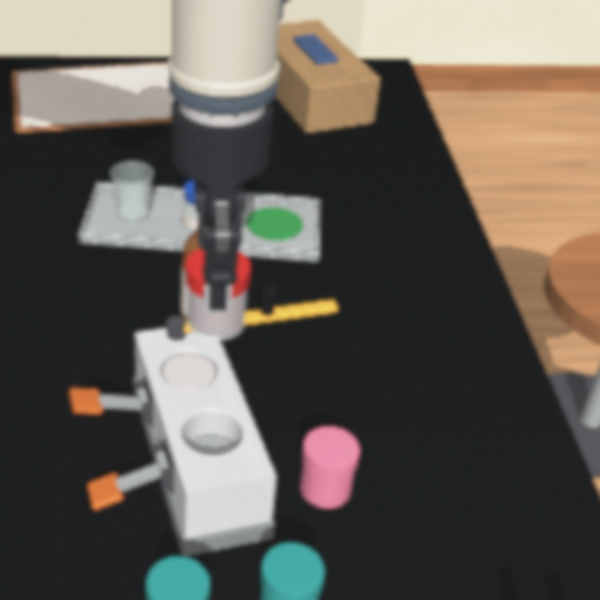

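The jar is held upright, at (218,290) in the zoomed view. Next I'll carry it over to the pad.

{"op": "apply_moves", "data": {
  "commands": [
    [-0.005,0.02,0,0,0,0.5],
    [-0.014,0.06,0,0,0,1],
    [-0.025,0.11,0,0,0,2],
    [-0.037,0.16,0,0,0,3],
    [-0.048,0.21,0,0,0,4],
    [-0.06,0.26,0,0,0,5],
    [-0.071,0.31,0,0,0,6],
    [-0.083,0.36,0,0,0,7],
    [-0.095,0.41,0,0,0,7.5],
    [-0.104,0.45,0,0,0,7.5],
    [-0.108,0.472,0,0,0,7.5],
    [-0.108,0.472,0,0,0,7.5]
  ]
}}

```text
clock: 19.48
position: [656.1, 209.7, 330.1]
ee_rot: [0.064, 0.998, -0.0, -0.001]
force: [0.3, -0.5, -0.8]
opening: 52.4
```

{"op": "apply_moves", "data": {
  "commands": [
    [0,0,0.03,0,0,0],
    [0,0,0.06,0,0,0],
    [0,0,0.09,0,0,0],
    [0,0,0.12,0,0,0],
    [0,0,0.15,0,0,0],
    [0,0,0.165,0,0,0],
    [0,0,0.17,0,0,0],
    [0,0,0.17,0,0,0]
  ]
}}

```text
clock: 20.48
position: [656.6, 208.1, 162.8]
ee_rot: [0.065, 0.998, 0.0, 0.001]
force: [1.1, -0.3, -1.3]
opening: 52.3
```

Run:
```python
from h import *
s=env.state();print(s['clock'],s['position'],s['opening'],s['force'])
for n in('side','top'):
    c=snap(n,n+'10.png')
    if n=='side': cv2.imwrite('pics/s10z.png',cv2.resize(c['frame'][120:270,250:450],None,fx=3,fy=3))
    else: cv2.imwrite('pics/t10z.png',cv2.resize(c['frame'][130:330,130:330],None,fx=3,fy=3))
    for l in ('jar_red','pad','tray'): print(l,[(np.round(d['centre'],0).tolist(),round(d['score'],2)) for d in finder.pinpoint(l,n)[:4]])
```

```text
20.475 [656.55134695 208.14266521 162.83225016] 52.32679723025146 [ 1.10462211 -0.28427747 -1.31688316]
jar_red [([668.0, -253.0, -3.0], 0.92), ([657.0, 206.0, 54.0], 0.82), ([517.0, -413.0, -3.0], 0.81), ([622.0, -397.0, -1.0], 0.69)]
pad [([658.0, 211.0, 4.0], 0.82)]
tray [([556.0, 212.0, 2.0], 0.61)]
jar_red [([615.0, -398.0, 2.0], 0.88), ([520.0, -412.0, -1.0], 0.64), ([671.0, -256.0, -0.0], 0.62), ([660.0, 207.0, 58.0], 0.55)]
pad [([558.0, 215.0, 1.0], 0.64), ([660.0, 210.0, 5.0], 0.57)]
tray [([560.0, 215.0, 1.0], 0.93), ([616.0, -102.0, 130.0], 0.21)]
```

View pics/s10z.png

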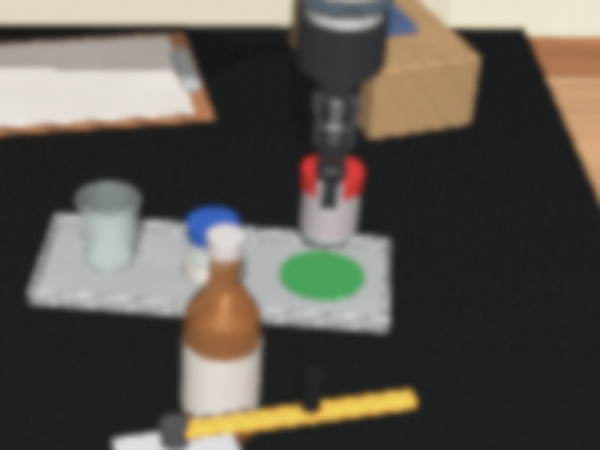

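View pics/t10z.png

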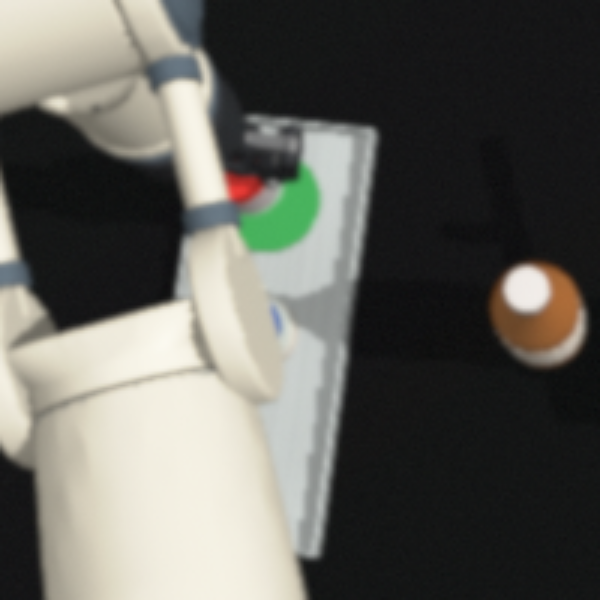

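Run:
```python
from h import *
for n,f in(('side','side0.png'),('top','top0.png'),('side','side10.png')):
    c=viewer.read_camera(n); I=cv2.imread('pics/'+f); hsv=cv2.cvtColor(I,cv2.COLOR_BGR2HSV)
    m=((abs(hsv[...,0].astype(int)-65)<14)&(hsv[...,1]>120)&(hsv[...,2]>60)).astype(np.uint8)
    m[:120]=0
    k,l,st,ce=cv2.connectedComponentsWithStats(m); i=1+np.argmax(st[1:,4])
    P=np.array([ray(c,(x,y),6)[:2] for y,x in zip(*np.nonzero(l==i))]); print(f,st[i],P.mean(0),P.min(0),P.max(0))
print(env.state()['clock'])
```

```text
side0.png [345 205  25  14 281] [654.85510516 202.22989066] [621.27480117 170.84503366] [688.83623303 233.8725585 ]
top0.png [203 181  33  32 815] [653.26465254 209.49935221] [617.58515579 172.57360805] [689.65702018 245.89314944]
side10.png [345 205  25  14 280] [654.7583909  202.15203958] [621.27480117 170.84503366] [688.83623303 233.8725585 ]
21.025
```

{"op": "apply_moves", "data": {
  "commands": [
    [0,0,0.01,0,0,0],
    [0,0,0.02,0,0,0],
    [0,0,0.03,0,0,0],
    [0,0,0.038,0,0,0],
    [0,0,0.043,0,0,0],
    [0,0,0.046,0,0,0],
    [0,0,0.048,0,0,0],
    [0,0,0.049,0,0,0],
    [0,0,0.05,0,0,0],
    [0,0,0.05,0,0,0]
  ]
}}

```text
clock: 22.28
position: [656.4, 208.6, 112.4]
ee_rot: [0.065, 0.998, 0.0, 0.0]
force: [-0.4, 0.3, 0.8]
opening: 52.2
```

{"op": "apply_moves", "data": {
  "commands": [
    [0,0,0.0005,0,0,0],
    [0,0,0.001,0,0,0],
    [0,0,0.001,0,0,0]
  ]
}}

```text
clock: 22.65
position: [656.5, 208.6, 112.4]
ee_rot: [0.065, 0.998, 0.0, 0.001]
force: [-2.9, -0.8, 5.2]
opening: 52.5
```

The jar is touching the pad at about 5 N. I'll release it.

{"op": "apply_moves", "data": {
  "commands": [
    [0,0,0,0,0,0],
    [0,0,0,0,0,0],
    [0,0,0,0,0,0],
    [0,0,0,0,0,0],
    [0,0,0,0,0,0],
    [0,0,0,0,0,0]
  ],
  "claw": 1
}}

```text
clock: 23.4
position: [656.2, 208.5, 110.8]
ee_rot: [0.065, 0.998, -0.0, 0.0]
force: [0.3, 0.1, -0.6]
opening: 85.2
```

{"op": "apply_moves", "data": {
  "commands": [
    [0,0,-0.01,0,0,0],
    [0,0,-0.03,0,0,0],
    [0,0,-0.06,0,0,0],
    [0,0,-0.1,0,0,0],
    [0,0,-0.15,0,0,0],
    [0,0,-0.2,0,0,0],
    [0,0,-0.22,0,0,0],
    [0,0,-0.22,0,0,0]
  ]
}}

```text
clock: 24.4
position: [656.4, 208.6, 335.7]
ee_rot: [0.065, 0.998, 0.001, 0.003]
force: [0.4, 0.6, -0.3]
opening: 85.5
```

Run:
```python
from h import *
s=env.state();print(s['clock'],s['position'],s['opening'],s['force'])
for n in('side','top'):
    c=snap(n,n+'11.png')
    if n=='side': cv2.imwrite('pics/s11z.png',cv2.resize(c['frame'][120:400,220:450],None,fx=2.1,fy=2.1))
    for l in ('jar_red','pad','jar_white','knob','press_right','press_left','beaker','pot','bottle'): print(l,[(np.round(d['centre'],0).tolist(),round(d['score'],2)) for d in finder.pinpoint(l,n)[:4]])
```

```text
24.4 [656.38767415 208.57389211 335.69298746] 85.47099753493902 [ 0.44738188  0.56825987 -0.28505935]
jar_red [([620.0, -397.0, 0.0], 0.78), ([518.0, -412.0, -2.0], 0.73), ([673.0, -254.0, -2.0], 0.72), ([657.0, 202.0, 4.0], 0.59)]
pad [([654.0, 210.0, 2.0], 0.48)]
jar_white [([533.0, -176.0, 26.0], 0.64)]
knob [([616.0, -99.0, 137.0], 0.62)]
press_right [([450.0, -286.0, 34.0], 0.94)]
press_left [([426.0, -202.0, 72.0], 0.72)]
beaker [([462.0, 234.0, 2.0], 0.61)]
pot [([552.0, 212.0, 2.0], 0.7)]
bottle [([557.0, -1.0, -2.0], 0.85)]
jar_red [([514.0, -412.0, -2.0], 0.81), ([657.0, 208.0, 6.0], 0.6), ([668.0, -255.0, -1.0], 0.58), ([615.0, -394.0, 4.0], 0.56)]
pad [([659.0, 210.0, 5.0], 0.6)]
jar_white [([530.0, -177.0, 29.0], 0.67), ([614.0, -101.0, 133.0], 0.65)]
knob [([617.0, -99.0, 131.0], 0.95)]
press_right [([445.0, -286.0, 31.0], 0.61)]
press_left [([428.0, -200.0, 74.0], 0.64)]
beaker [([459.0, 233.0, 3.0], 0.79)]
pot [([552.0, 212.0, 3.0], 0.85)]
bottle [([555.0, -1.0, 3.0], 0.64)]
```

View pics/s11z.png

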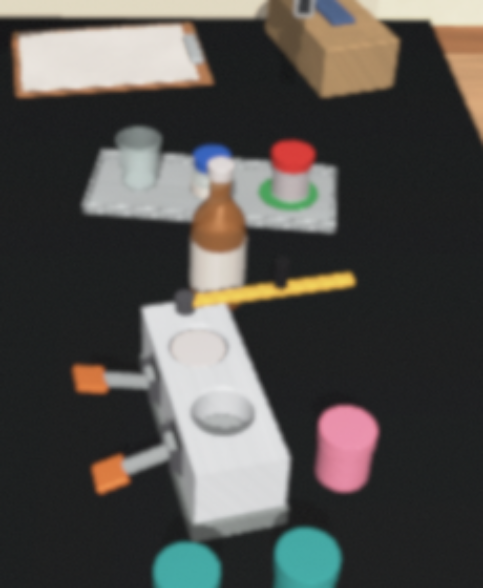

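The jar stands upright in the middle of the pad, at (291,175) in the zoomed view. The bar is open and the white lid is still seated.

```bash
python3 -c "
from bench import job; print(job.close_job())"
```

```text
the job is handed in; nothing more can be done
None
```

The job is done and handed in at about 24.5 s of the 64 s allowed. I swung the bar open to its stop and left it there. I then pressed the right ejector lever down to its stop, gripped the red-lidded jar by its lid, set it upright on the green pad, let go and moved the arm clear.

**Last checks:**
- **Red jar:** both cameras place it within about 8 mm of the pad's centre. The side camera reads (657, 202), the top camera (657, 208), and the pad is at about (657, 209).
- **Bar and white jar:** the bar is open at about 1.55 to 1.58 rad. The white jar is still seated and its lever is still up.
- **Beaker, pot and bottle:** these are within 5 mm of where they started, which is about the cameras' accuracy.
- **Forces:** the highest force read was about 21 N, at the lever's stop. The jar touched down at about 5 N.

**Disagreements:** a separate estimate of the pad's centre from its green colour came out a few mm different between cameras: y = 202 from the side and 209 from the top. I placed the jar at about (656, 208.5).

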